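# Clamp the master tin in the ratchet gauge

## Robot

A 6-joint arm with a two-finger parallel gripper is mounted at the origin on the work surface; the furniture and walls round the work are solid. World frame = base frame: x ahead of the robot, y to its left, z up, the work surface at z = 0. Lengths are in m, angles in rad, forces in N, time in s.
With the tool pointing down it reaches from about 0.375 to 0.975 m from the base axis. Payload 3.8 kg.
Tool frame: the origin (TCP) lies where the fingers leave the gripper's body, on its centre line; the fingertips stand 73 mm ahead of it and the grasp point (between the pads) lies 54 mm ahead of it; z points along the fingers, y is the line along which they close (so a half turn about z gives the same grasp; the last joint's range is limited). The gripper opens to 85 mm and grips with 20 to 120 N. Pads are 22 mm wide; open, the fingers measure 114 mm over their backs; the gripper's body (76 mm by 85 mm) begins 54 mm behind the grasp point. The pads swing forward as they close: fully open they stand 13 mm farther back than shut.
Start: joints at [-1.193, 0.264, 1.604, -0, 1.274, -0.037], TCP at [0.272, -0.618, 0.304] pointing down, gripper open.
Joint ranges: [-2.63, 2.63], [-0.94, 2.18], [0.31, 2.57], [-1.31, 4.45], [0, 2.66], [-2.55, 2.55]. Speed limits (rad/s): [2.57, 2.57, 3.14, 3.14, 3.14, 3.14].

## Interface

Orientations are given as a rotation vector (axis times angle).
In Python, from workcell import read_state, viewer, bot gives the robot as it stands.
- The arm moves only by the tool jog_arm, never from a script. Its argument "increments" is a list that holds one entry, the list of rows, each a list of 7 numbers: the shift along the tool's x, y, z in units of 30 mm (1.0 is 30 mm), then the turn, a rotation vector about the tool's x, y, z in units of 6 degrees (1.0 is 6 degrees), then the opening, from -1 (shut) to 1 (fully open). A call has exactly 5 rows; each row shifts and turns the commanded pose from where the row before left it, along the tool's axes as they then stand; what a row does not reach is not made up. A row lasts 1/12 s, in which the tool goes at most 41.7 mm and 7.16 degrees, less where a joint would pass 70% of its speed; a pose out of reach is approached as far as the arm can. A call is refused whole if a number of a shift passes 1 or a number of a turn 1, either way. A call with a gripper value outside its range is refused whole. The fingers move at their own pace and stop on an object; "force" is the grip in N (left out, the last holds). Time passes only in rows, so rows that do not move let the fingers close, or fill a call up. It gives the time, the measured TCP pose, the force, the opening and the grip force at its end, in the units of the state.
- read_state(): the state, without advancing time (a new reading comes with each control period).
- viewer.read_camera(name): name is "side" or "top"; returns (picture, depth): 420x560x3 uint8, blue, green, red; 420x560 float32, m along the optical axis (not along the pixel's ray), 0 where there is no reading.
- viewer.camera_params(name): a dict with "fx", "fy", "cx", "cy" (pixels), "k1" (the pictures are not rectified: a ray, as slopes to the right and down, at radius r is drawn at 1 + k1 r^2 times it, then the intrinsics apply), "R" (3x3) and "t" (3): a world point X has camera coordinates R X + t. Camera axes: x right, y down, z forward; pixel columns grow to the right and rows downward; lengths in m; the calibration is good to about 2 mm. A picture is of the moment at which its call begins. camera_params takes no time and is no camera call.
- bot.finish_job(): hands the job in; it is judged then, once.
The state is a dict: "time": time; "q": joint angles; "joint_vel": joint speeds; "joint_torque": joint torques, N m; "tool_pos": TCP position; "tcp_rot": TCP orientation; "wrist_force": force on the tool from outside, world axes, zero at the start; "torque": the same for the moment, N m; "width": opening from 0.0 (shut) to 1.0 (fully open); "grip_force": force on a finger pad.
Only numpy, scipy, OpenCV 4.12 (cv2) and the standard library are available. Lean on these libraries where they do the work, as an engineer would, in place of code of your own. Each camera call takes 0.05 s, during which the arm holds its last target. There are 200 camera calls.

## Task

Set up the tin gauge with its master tin. Open the hinged metal case until its lid stays open by itself, lift the gold tin out of it and set it flat on the gauge's bed between the two jaws. Then wind the sloping ratchet knob clockwise until the tin is clamped and the knob slips, stop after two or three clicks, let go and leave the tin clamped; leave the spare gold tin on the table alone.

Things in the scene. Friction and masses are not known exactly. Their poses are not given: they have to be found in the camera images.
- gauge: tin gauge: fixed grey base plate 250x110x12 mm; origin under its centre, x along it from the knob end (nearer the robot) to the far end, z up. On it a steel bed 52 mm wide, top 30 mm above the table, from x=-25 to +125 mm; a fixed V anvil (two dark pads, 52 mm wide, 23 mm above the bed) at the far end, a moving jaw before it, and at the near end a grey gear head with the knob
- nest (a point): point on the bed's top, 60 mm along the gauge's x from its origin: where the centre of the tin's underside lies when the tin is pressed home in the V anvil. Axes as the gauge
- jaw: moving jaw, dark steel block 16 mm thick, 50 mm wide, reaching 24 mm above the bed; origin in the middle of its clamping face, 1 mm above the bed; slides along the gauge's x. At the start the tin has about 11 to 16 mm of play between it and the anvil; it moves 6 mm per radian of spindle turn and stays where it is left
- knob_grip (a point): point on the axis of the black ribbed ratchet knob (41 mm across to grip, 34 mm tall), 14 mm below its top; z points outward along the knob's axis, which leans 30 degrees (0.52 rad) from vertical towards the gauge's -x (the robot); x and y turn with the knob. The gear head's face lies 25 mm below this point along the axis. Clockwise (looking at its top) closes the jaw, against about 0.14 N m
- knob (a joint): slip of the ratchet: rad that the knob has turned clockwise relative to its spindle, 0 at the start. Stays near 0 while the spindle turns with it; once the tin is clamped and the torque reaches about 0.2 N m the knob slips on, one click each 0.524 rad. Turning it back loosens the jaw. The dark disc with a pointer under the knob belongs to the spindle and halts when the knob slips
- case: clamshell case of bare metal, fixed to the table, 120x140 mm, walls 24 mm high and 4 mm thick, with its lid 44 mm high; origin at the centre of its underside, x from the front (nearer the robot) to the hinge side. Its inner floor is 6 mm above the table
- lid (a joint): opening angle of the case's lid, rad: 0 shut, balance point near 1.4 to 1.5, stop at 2.0; beyond the balance point it falls open against its stop, before it falls shut. The lid weighs 120 g
- lid_hinge (a point): middle of the lid's hinge axis, which runs along the case's y: 62 mm along the case's x and 24.5 mm above its underside
- lid_knob (a point): centre of the steel ball handle, 18 mm across, on top of the lid near its front edge: 108 mm before the hinge and 36 mm above it when shut; 17 mm above the lid's top, on a 10 mm wide stem
- tin: master tin inside the case: closed round gold tin, 66 mm across, 22 mm high, 60 g; origin at the centre of its underside
- spare_tin: loose gold tin of the same sort on the table, not to be used; origin at the centre of its underside

How it is judged:
By the outcome, as a careful person would: the job done as asked, in the order asked, and still so for the second after the job is handed in, with the robot touching nothing.
It also fails if it takes over 72 s, if anything falls off the work surface, if the arm or the gripper's body presses on something with over 40 N, if the wrist force passes 120 N, or if a joint passes its speed limit or range.

## Working session

There is one attempt and no reset: what is moved stays moved. The work goes in short steps, Python scripts to look and compute and a tool call to move; the robot and the scene stay as the last step left them, time stands still between calls to the robot, and variables do not carry over. Pictures are saved under pics/ and viewed, at most 10 in all, crops included, and the job is handed in when it is done.

Besides the shell and the picture viewer there is one more tool, called after "Request:" as name(argument=value, ...) on one line, values as JSON. jog_arm: Moves the arm, as the interface text tells. Its arguments: {"type":"object","properties":{"increments":{"type":"array","items":{"type":"array","items":{"type":"array","items":{"type":"number"}}}},"force":{"type":"number"}},"required":["increments"]}

```bash
ls; mkdir -p pics; cat > h.py <<'E'
import numpy as np, cv2
from scipy.spatial.transform import Rotation as Ro
from workcell import read_state, viewer, bot
def cloud(n):
    im,d=viewer.read_camera(n); p=viewer.camera_params(n)
    K=np.array([[p['fx'],0,p['cx']],[0,p['fy'],p['cy']],[0,0,1.]])
    v,u=np.mgrid[0:420,0:560]
    s=cv2.undistortPoints(np.stack([u,v],-1).reshape(-1,1,2).astype(float),K,np.array([p['k1'],0,0,0.])).reshape(420,560,2)
    C=np.dstack([s*d[...,None],d]); W=(C-np.array(p['t']))@np.array(p['R'])
    W[d==0]=np.nan
    return im,W
E
python3 - <<'E'
from h import *
s=read_state();print(s)
for n in('top','side'):
    im,W=cloud(n);cv2.imwrite(f'pics/{n}0.png',im);np.save(n+'.npy',W)
    p=viewer.camera_params(n);print(n,-np.array(p['R']).T@p['t'],np.round(p['R'],2).tolist())
E
```

```text
pics
{'time': 0.0, 'q': array([-1.19290785e+00,  2.64780756e-01,  1.60541220e+00, -1.85369961e-05,
        1.27370274e+00, -3.69197040e-02]), 'joint_vel': array([-1.25463721e-03,  2.44108835e-03, -1.04278758e-03,  7.67782828e-05,
       -6.85783981e-04, -1.36488967e-03]), 'joint_torque': array([ 2.20130845e-03, -5.15105939e+01, -3.67313325e+01, -2.01613796e-05,
        1.29022033e-02,  1.71514796e-05]), 'tool_pos': array([ 0.2718003 , -0.61721944,  0.30252262]), 'tcp_rot': array([-3.07204453e+00, -6.46459376e-01,  6.40731076e-04]), 'wrist_force': array([ 0.46465403,  0.19943868, -0.03770553]), 'torque': array([ 0.01769085, -0.00880307, -0.06179169]), 'grip_force': 0.0, 'width': 1.001272021617112}
top [ 0.45350766 -0.04174225  1.02553808] [[-0.0, -1.0, 0.01], [-1.0, 0.0, -0.1], [0.1, -0.01, -1.0]]
side [0.24369921 0.51531987 0.62247799] [[-0.88, -0.48, -0.02], [-0.29, 0.56, -0.77], [0.38, -0.67, -0.63]]
```

View pics/top0.png

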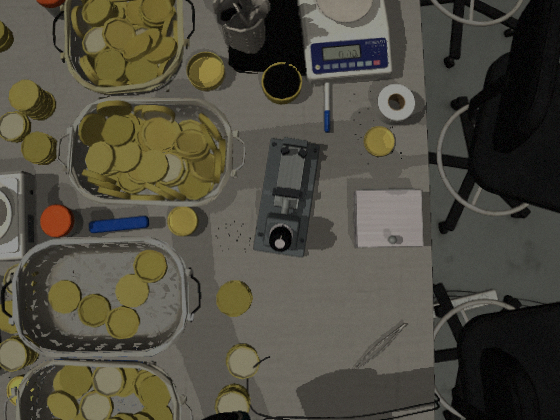

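View pics/side0.png

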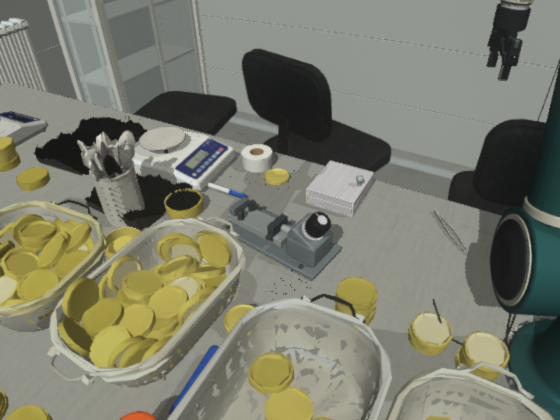

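The top view shows the gauge (knob about (280,238), anvil end about (293,145)), the case at (390,218) with its ball at (393,239), and the spare tin at (380,140). The side view shows the same, with the knob at (318,225) and the case at (340,187).

```bash
python3 - <<'E'
from h import *
W=np.load('top.npy');im=cv2.imread('pics/top0.png')
def box(m,name):
    m=cv2.morphologyEx(m.astype(np.uint8),cv2.MORPH_OPEN,np.ones((3,3)))
    n,l,st,c=cv2.connectedComponentsWithStats(m); k=1+np.argmax(st[1:,4]); P=W[l==k]
    r=cv2.minAreaRect((P[:,:2]*1000).astype(np.float32)); print(name,len(P),np.round(np.nanmean(P,0),4),r, np.round(cv2.boxPoints(r)).tolist())
roi=np.zeros((420,560),bool);roi[170:265,340:432]=1
Z=W[...,2]
t=np.median(Z[270:310,300:340]);print('table',t)
box(roi&(abs(Z-.044)<.008),'lid top')
b=np.zeros_like(roi);b[225:252,380:408]=1
P=W[b&(Z>.052)];print('ball',len(P),P.mean(0),P.max(0),P.min(0))
g=np.zeros_like(roi);g[125:265,245:330]=1
box(g&(Z>.006)&(Z<.2),'gauge')
box(g&(abs(Z-.012)<.005),'plate')
for z0,z1 in((.025,.035),(.045,.06),(.06,.08),(.08,.1),(.1,.15)):
    P=W[g&(Z>z0)&(Z<z1)];print(z0,len(P),P.mean(0) if len(P) else'')
s=np.zeros_like(roi);s[120:160,360:400]=1
box(s&(Z>.015),'spare')
print(viewer.camera_params('top'))
big=cv2.resize(im[120:270,240:440],(800,600),interpolation=cv2.INTER_CUBIC);cv2.imwrite('pics/c1.png',big)
E
```

```text
table nan
lid top 3654 [ 0.5352 -0.2759  0.0438] ((535.1525268554688, -277.02349853515625), (119.22220611572266, 141.8326873779297), 0.1196783185005188) [[475.0, -206.0], [476.0, -348.0], [595.0, -348.0], [595.0, -206.0]]
ball 62 [ 0.4895486  -0.27482019  0.06661825] [ 0.49788945 -0.26713908  0.07256098] [ 0.48133788 -0.28440268  0.05879168]
gauge 5778 [ 0.5812 -0.0605  0.0361] ((584.2390747070312, -60.79695129394531), (110.09059143066406, 250.45338439941406), 81.17142486572266) [[452.0, -96.0], [700.0, -134.0], [716.0, -26.0], [469.0, 13.0]]
plate 1339 [ 0.58   -0.1005  0.0121] ((578.0293579101562, -95.62857818603516), (52.0857048034668, 252.123779296875), 77.57213592529297) [[449.0, -94.0], [696.0, -148.0], [707.0, -97.0], [461.0, -43.0]]
0.025 1136 [ 0.62688092 -0.0674563   0.03029115]
0.045 655 [ 0.61438887 -0.06567541  0.05286039]
0.06 298 [ 0.50736271 -0.04845017  0.0714549 ]
0.08 414 [ 0.51917521 -0.05030603  0.08710463]
0.1 405 [ 0.4864977  -0.04560533  0.1115149 ]
spare 30 [ 0.7495 -0.2982  0.0271] ((749.0938720703125, -299.5301818847656), (23.6231689453125, 3.7951061725616455), 89.28630828857422) [[747.0, -311.0], [751.0, -311.0], [751.0, -288.0], [747.0, -288.0]]
{'fx': 471.32170111959897, 'fy': 471.32170111959897, 'cx': 281.49954117719375, 'cy': 210.06314584498188, 'k1': -0.10494504948935127, 'R': array([[-0.00283054, -0.99996828,  0.00744465],
       [-0.99502721,  0.00207518, -0.09958181],
       [ 0.0995632 , -0.0076895 , -0.99500153]]), 't': array([-0.04809203,  0.55346402,  0.9749383 ])}
```

View pics/c1.png

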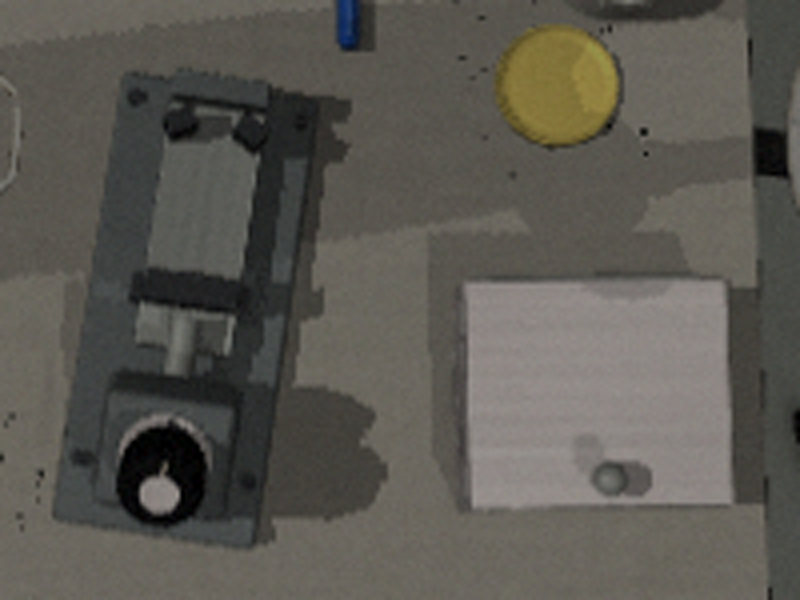

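```bash
cat > plan.py <<'E'
from h import *
def rot(yaw,tilt=0):  # tool x at yaw, pointing down; tilt: tool z leans by tilt about world y-ish axis (local y of heading)
    return Ro.from_euler('z',yaw)*Ro.from_euler('x',np.pi)*Ro.from_euler('y',tilt)
def plan(wps,pad=True,start=None):
    """wps: (pos, Rotation, opening, nrows or None). prints calls of 5 rows"""
    s=read_state()
    p,R=(np.array(s['tool_pos']),Ro.from_rotvec(s['tcp_rot'])) if start is None else start
    rows=[]
    for q,Q,g,n in wps:
        q=np.array(q); d=np.linalg.norm(q-p); a=(R.inv()*Q).magnitude()
        m=n or max(1,int(np.ceil(d/.029)),int(np.ceil(a/np.radians(5.9))))
        p0,R0=p,R; w=(R0.inv()*Q).as_rotvec()
        for i in range(1,m+1):
            pt=p0+(q-p0)*i/m; Rt=R0*Ro.from_rotvec(w*i/m)
            t=np.round(R.inv().apply(pt-p)/.03,2); r=np.round((R.inv()*Rt).as_rotvec()/np.radians(6),2)
            assert abs(t).max()<=1 and abs(r).max()<=1,(t,r)
            rows.append((*(t+0.),*(r+0.),g)); p=p+R.apply(t*.03); R=R*Ro.from_rotvec(r*np.radians(6))
    while len(rows)%5: rows.append((0,0,0,0,0,0,rows[-1][-1]))
    for i in range(0,len(rows),5): print('[['+','.join('['+','.join(f'{v:g}' for v in r)+']' for r in rows[i:i+5])+']]')
    print('end',np.round(p,4),R.as_rotvec().round(3)); return p,R
E
python3 - <<'E'
from plan import *
plan([((.489,-.275,.2),rot(0),0.2,None),((.489,-.275,.1205),rot(0),.2,None)])
E
```

```text
[[[0.75,-0.5,0.23,0,0,0.26,0.2],[0.73,-0.52,0.23,0,0,0.27,0.2],[0.72,-0.54,0.23,0,0,0.26,0.2],[0.71,-0.57,0.23,-0.01,0,0.27,0.2],[0.68,-0.58,0.23,0,0,0.26,0.2]]]
[[[0.68,-0.6,0.22,0,0,0.26,0.2],[0.65,-0.61,0.23,0,0,0.27,0.2],[0.64,-0.64,0.23,0,0,0.26,0.2],[0.62,-0.65,0.23,0,0,0.27,0.2],[0.6,-0.67,0.23,0,0,0.26,0.2]]]
[[[0.58,-0.69,0.23,0,0,0.26,0.2],[0.57,-0.7,0.23,-0.01,0,0.27,0.2],[0.54,-0.72,0.22,0,0,0.26,0.2],[0.53,-0.73,0.23,0,0,0.27,0.2],[0.5,-0.75,0.23,0,0,0.26,0.2]]]
[[[0,0,0.88,0,0,0,0.2],[0,0,0.89,0,0,0,0.2],[0,0,0.88,0,0,0,0.2],[0,0,0,0,0,0,0.2],[0,0,0,0,0,0,0.2]]]
end [ 0.489  -0.275   0.1205] [ 3.141e+00  0.000e+00 -1.000e-03]
```

Request:
jog_arm(increments=[[[0.75,-0.5,0.23,0,0,0.26,0.2],[0.73,-0.52,0.23,0,0,0.27,0.2],[0.72,-0.54,0.23,0,0,0.26,0.2],[0.71,-0.57,0.23,0,0,0.27,0.2],[0.68,-0.58,0.23,0,0,0.26,0.2]]], force=30)

```text
time: 0.52
tool_pos: [0.3445, -0.5023, 0.2684]
tcp_rot: [-3.111, -0.43, 0.001]
wrist_force: [-0.2, -0.1, 0.5]
width: 0.604
grip_force: 0.0
```

Request:
jog_arm(increments=[[[0.68,-0.6,0.22,0,0,0.26,0.2],[0.65,-0.61,0.23,0,0,0.27,0.2],[0.64,-0.64,0.23,0,0,0.26,0.2],[0.62,-0.65,0.23,0,0,0.27,0.2],[0.6,-0.67,0.23,0,0,0.26,0.2]]])

```text
time: 0.93
tool_pos: [0.4171, -0.3883, 0.2344]
tcp_rot: [-3.134, -0.215, 0.001]
wrist_force: [-0.1, -0.5, -0.2]
width: 0.6
grip_force: 0.0
```

Request:
jog_arm(increments=[[[0.58,-0.69,0.23,0,0,0.26,0.2],[0.57,-0.7,0.23,0,0,0.27,0.2],[0.54,-0.72,0.22,0,0,0.26,0.2],[0.53,-0.73,0.23,0,0,0.27,0.2],[0.5,-0.75,0.23,0,0,0.26,0.2]]])

```text
time: 1.35
tool_pos: [0.4896, -0.2742, 0.2003]
tcp_rot: [-3.141, 0.002, 0.001]
wrist_force: [0.6, -0.2, 0.3]
width: 0.604
grip_force: 0.0
```

Request:
jog_arm(increments=[[[0,0,0.88,0,0,0,0.2],[0,0,0.88,0,0,0,0.2],[0,0,0.9,0,0,0,0.2],[0,0,0,0,0,0,-1],[0,0,0,0,0,0,-1]]])

```text
time: 1.77
tool_pos: [0.4877, -0.2745, 0.1192]
tcp_rot: [-3.139, -0.0, 0.007]
wrist_force: [-0.1, -0.3, -0.1]
width: 0.327
grip_force: 0.0
```

Request:
jog_arm(increments=[[[0,0,0,0,0,0,-1],[0,0,0,0,0,0,-1],[0,0,0,0,0,0,-1],[0,0,0,0,0,0,-1],[0,0,0,0,0,0,-1]]])

```text
time: 2.18
tool_pos: [0.4895, -0.2763, 0.1223]
tcp_rot: [3.14, -0.0, 0.002]
wrist_force: [-2.8, -2.0, -0.5]
width: 0.185
grip_force: 29.3
```

```bash
cat > lid.py <<'E'
from plan import *
s=read_state();p0=np.array(s['tool_pos'])
b0=np.array([-.108,.036]); off=p0-np.array([.597-.108,0,.0245+.036])
wps=[]
N=24;th=np.linspace(0,1.75,N+1)[1:]
for t in th:
    c,sn=np.cos(t),np.sin(t)
    bx=-.108*c+.036*sn; bz=.108*sn+.036*c
    tl=.75*max(0,t-.3)*.69/1.0
    # tool z leans to -x as the lid opens
    R=Ro.from_euler('y',tl); o=R.apply([off[0],0,off[2]])
    wps.append((np.array([.597+bx,p0[1],.0245+bz])+o,R*rot(0),-1,1))
plan(wps); print(off,tl)
E
python3 lid.py
```

```text
[[[0.1,0,-0.26,0.01,-0.01,0,-1],[0.11,0,-0.25,0,0,0,-1],[0.14,0,-0.24,0,0,0,-1],[0.15,0,-0.23,0,0,0,-1],[0.23,0,-0.22,0,-0.32,0,-1]]]
[[[0.26,0,-0.21,0,-0.36,0,-1],[0.26,0,-0.21,0,-0.36,0,-1],[0.27,0,-0.2,0,-0.36,0,-1],[0.27,0,-0.19,0,-0.36,0,-1],[0.28,0,-0.18,0,-0.36,0,-1]]]
[[[0.29,0,-0.18,0,-0.36,0,-1],[0.3,0,-0.17,0,-0.36,0,-1],[0.3,0,-0.16,0,-0.36,0,-1],[0.3,0,-0.16,0,-0.36,0,-1],[0.31,0,-0.14,0,-0.36,0,-1]]]
[[[0.32,0,-0.14,0,-0.36,0,-1],[0.32,0,-0.13,0,-0.36,0,-1],[0.33,0,-0.12,0,-0.36,0,-1],[0.33,0,-0.11,0,-0.36,0,-1],[0.33,0,-0.1,0,-0.36,0,-1]]]
[[[0.34,0,-0.1,0,-0.37,0,-1],[0.34,0,-0.08,0,-0.36,0,-1],[0.34,0,-0.08,0,-0.36,0,-1],[0.35,0,-0.06,0,-0.36,0,-1],[0,0,0,0,0,0,-1]]]
end [ 0.6941 -0.2762  0.1691] [ 2.923 -0.    -1.152]
[ 0.00048163 -0.27626488  0.06179173] 0.7503749999999999
```

Request:
jog_arm(increments=[[[0.1,0,-0.26,0,0,0,-1],[0.11,0,-0.25,0,0,0,-1],[0.14,0,-0.24,0,0,0,-1],[0.15,0,-0.23,0,0,0,-1],[0.23,0,-0.22,0,-0.32,0,-1]]])

```text
time: 2.6
tool_pos: [0.512, -0.2761, 0.1586]
tcp_rot: [3.14, -0.001, -0.049]
wrist_force: [1.5, -4.5, -3.4]
width: 0.18
grip_force: 29.9
```

Request:
jog_arm(increments=[[[0.26,0,-0.21,0,-0.36,0,-1],[0.26,0,-0.21,0,-0.36,0,-1],[0.27,0,-0.2,0,-0.36,0,-1],[0.27,0,-0.19,0,-0.36,0,-1],[0.28,0,-0.18,0,-0.36,0,-1]]])

```text
time: 3.02
tool_pos: [0.5555, -0.2759, 0.1834]
tcp_rot: [3.121, 0.0, -0.348]
wrist_force: [0.7, -3.8, -3.0]
width: 0.182
grip_force: 29.7
```

Request:
jog_arm(increments=[[[0.29,0,-0.18,0,-0.36,0,-1],[0.3,0,-0.17,0,-0.36,0,-1],[0.3,0,-0.16,0,-0.36,0,-1],[0.3,0,-0.16,0,-0.36,0,-1],[0.31,0,-0.14,0,-0.36,0,-1]]])

```text
time: 3.43
tool_pos: [0.6053, -0.2758, 0.1929]
tcp_rot: [3.074, 0.0, -0.642]
wrist_force: [-0.1, -3.1, -3.0]
width: 0.177
grip_force: 29.6
```

Request:
jog_arm(increments=[[[0.32,0,-0.14,0,-0.36,0,-1],[0.32,0,-0.13,0,-0.36,0,-1],[0.33,0,-0.12,0,-0.36,0,-1],[0.33,0,-0.11,0,-0.36,0,-1],[0.33,0,-0.1,0,-0.36,0,-1]]])

```text
time: 3.85
tool_pos: [0.6567, -0.2757, 0.1858]
tcp_rot: [3.0, 0.0, -0.928]
wrist_force: [-0.9, -3.2, -1.4]
width: 0.182
grip_force: 29.6
```

Request:
jog_arm(increments=[[[0.34,0,-0.1,0,-0.36,0,-1],[0.34,0,-0.08,0,-0.36,0,-1],[0.34,0,-0.08,0,-0.36,0,-1],[0.35,0,-0.06,0,-0.36,0,-1],[0,0,0,0,0,0,-1]]])

```text
time: 4.27
tool_pos: [0.6958, -0.2754, 0.1664]
tcp_rot: [2.921, 0.002, -1.152]
wrist_force: [-0.8, -3.3, -0.6]
width: 0.179
grip_force: 30.1
```

```bash
python3 - <<'E'
from h import *
im,W=cloud('top');cv2.imwrite('pics/c2.png',cv2.resize(im[120:270,300:500],(800,600)))
E
```

```text
(no output)
```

View pics/c2.png

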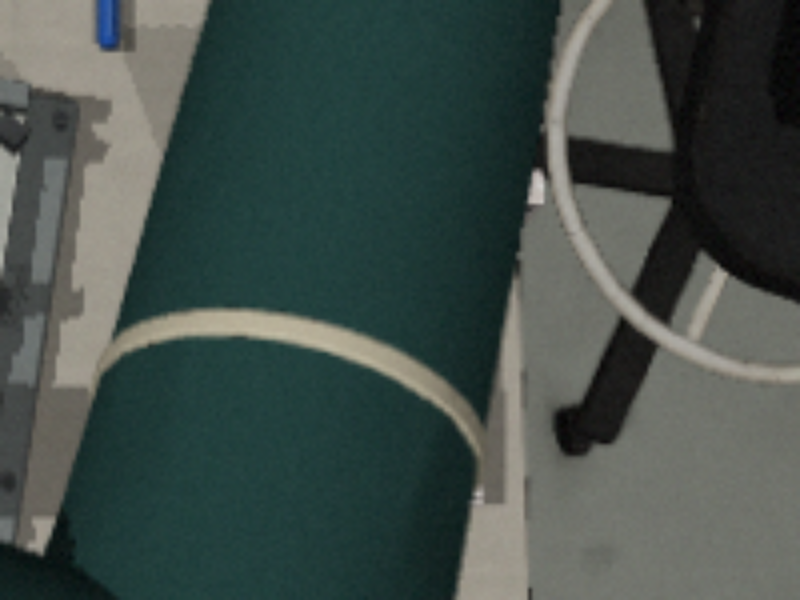

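Request:
jog_arm(increments=[[[0,0,0,0,0,0,0],[0,0,0,0,0,0,0],[0,0,0,0,0,0,0],[0,0,0,0,0,0,0],[0,0,-0.5,0,0,0,0]]])

```text
time: 4.73
tool_pos: [0.7023, -0.2751, 0.1774]
tcp_rot: [-2.919, -0.0, 1.156]
wrist_force: [1.1, -0.3, -1.5]
width: 0.503
grip_force: 0.1
```

Request:
jog_arm(increments=[[[0,0,-0.8,0,0,0,0],[0,0,-0.9,0,0,0,0],[0,0,-0.9,0,0,0,0],[0,0,-0.9,0,0,0,0],[0,0,-0.9,0,0,0,0]]])

```text
time: 5.15
tool_pos: [0.7943, -0.2752, 0.2781]
tcp_rot: [-2.924, -0.0, 1.149]
wrist_force: [1.7, -0.9, 0.3]
width: 0.5
grip_force: 0.0
```

```bash
python3 - <<'E'
from plan import *
p=read_state()['tool_pos']
plan([((p[0]-.03,-.2,.35),Ro.from_euler('y',.35)*rot(0),1,None),((.5,.04,.36),rot(0),1,None)])
E
```

```text
[[[-0.59,-0.63,-0.27,0,0.95,0,1],[-0.56,-0.62,-0.33,0,0.95,0,1],[-0.53,-0.63,-0.38,0,0.96,0,1],[-0.49,-0.63,-0.43,0,0.95,0,1],[-0.65,-0.62,0.21,0,0.26,0,1]]]
[[[-0.65,-0.61,0.19,0,0.25,0,1],[-0.65,-0.62,0.17,0,0.26,0,1],[-0.66,-0.61,0.16,0,0.26,0,1],[-0.66,-0.62,0.14,0,0.25,0,1],[-0.67,-0.61,0.12,0,0.26,0,1]]]
[[[-0.67,-0.62,0.1,0,0.26,0,1],[-0.67,-0.61,0.08,0,0.26,0,1],[-0.68,-0.62,0.07,0,0.25,0,1],[-0.68,-0.61,0.05,0,0.26,0,1],[-0.67,-0.62,0.03,0,0.26,0,1]]]
[[[-0.68,-0.61,0.01,0,0.25,0,1],[-0.68,-0.62,-0.01,0,0.26,0,1],[0,0,0,0,0,0,1],[0,0,0,0,0,0,1],[0,0,0,0,0,0,1]]]
end [0.5    0.0401 0.3601] [-3.141  0.     0.   ]
```

Request:
jog_arm(increments=[[[-0.59,-0.63,-0.27,0,0.95,0,1],[-0.56,-0.62,-0.33,0,0.95,0,1],[-0.53,-0.63,-0.38,0,0.96,0,1],[-0.49,-0.63,-0.43,0,0.95,0,1],[-0.65,-0.62,0.21,0,0.26,0,1]]])

```text
time: 5.57
tool_pos: [0.7451, -0.181, 0.3554]
tcp_rot: [3.102, -0.001, -0.483]
wrist_force: [0.2, -1.3, 3.1]
width: 0.996
grip_force: 0.0
```

Request:
jog_arm(increments=[[[-0.65,-0.61,0.19,0,0.25,0,1],[-0.65,-0.62,0.17,0,0.26,0,1],[-0.66,-0.61,0.16,0,0.26,0,1],[-0.66,-0.62,0.14,0,0.25,0,1],[-0.67,-0.61,0.12,0,0.26,0,1]]])

```text
time: 5.98
tool_pos: [0.6404, -0.0884, 0.353]
tcp_rot: [-3.127, -0.0, 0.294]
wrist_force: [0.2, 0.1, 1.0]
width: 1.001
grip_force: 0.0
```

Request:
jog_arm(increments=[[[-0.67,-0.62,0.1,0,0.26,0,1],[-0.67,-0.61,0.08,0,0.26,0,1],[-0.68,-0.62,0.07,0,0.25,0,1],[-0.68,-0.61,0.05,0,0.26,0,1],[-0.67,-0.62,0.03,0,0.26,0,1]]])

```text
time: 6.4
tool_pos: [0.5388, 0.0037, 0.3567]
tcp_rot: [-3.14, 0.0, 0.082]
wrist_force: [0.1, 0.4, 0.4]
width: 1.002
grip_force: 0.0
```

```bash
python3 - <<'E'
from h import *
print(read_state()['tool_pos'],read_state()['tcp_rot'])
im,W=cloud('top');cv2.imwrite('pics/c3.png',cv2.resize(im[120:270,300:500],(800,600)));np.save('top.npy',W)
hsv=cv2.cvtColor(im,cv2.COLOR_BGR2HSV)
m=cv2.inRange(hsv,(18,90,60),(38,255,255)); m[:120]=0;m[280:]=0;m[:,:330]=0;m[:,435:]=0
n,l,st,c=cv2.connectedComponentsWithStats(m)
for k in range(1,n):
    if st[k,4]>100:
        P=W[l==k];P=P[~np.isnan(P[:,0])];z=np.median(P[:,2]);T=P[abs(P[:,2]-z)<.006];r=cv2.minEnclosingCircle((T[:,:2]*1000).astype(np.float32));print(st[k],c[k],z,T.mean(0),r)
E
```

```text
[0.53876182 0.00372085 0.35670772] [-3.13995432e+00  2.66613718e-04  8.23122223e-02]
[364 126  31  23 580] [378.2362069  137.93793103] 0.005513216991366584 [ 0.71663952 -0.26551974  0.00555244] ((709.64404296875, -268.2227783203125), 35.78277587890625)
[372 209  32  31 768] [387.68098958 224.50390625] 0.027112516424421057 [ 0.52211713 -0.27719353  0.02732294] ((522.7890625, -277.7920837402344), 32.86580276489258)
```

View pics/c3.png

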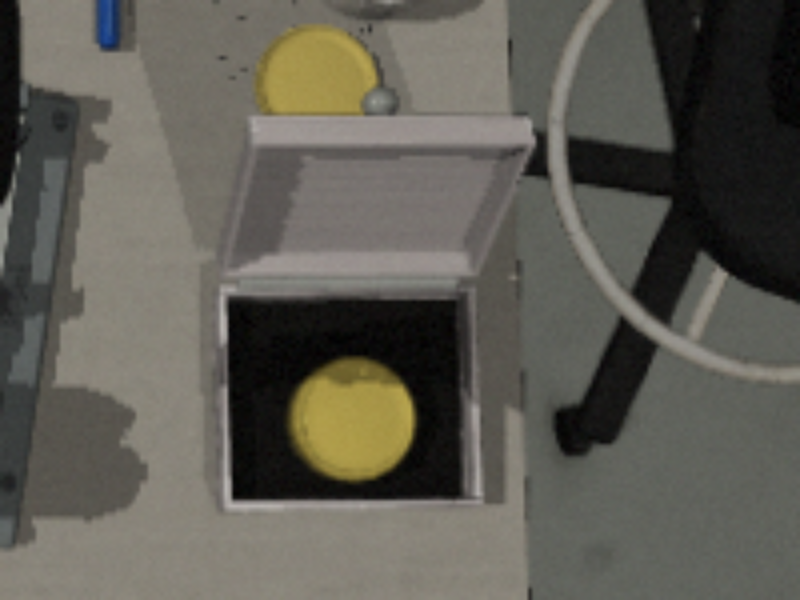

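The lid stays open; the tin lies in the case at crop (352,418), i.e. world (0.522,-0.278), top 27 mm. That fits the given sizes.

```bash
python3 - <<'E'
from plan import *
plan([((.522,-.2775,.18),rot(0),1,13),((.522,-.2775,.079),rot(0),1,5)])
E
```

```text
[[[-0.01,0.73,0.45,0,0.04,0,1],[-0.01,0.73,0.45,-0.01,0.04,0,1],[-0.01,0.73,0.46,0,0.04,0,1],[-0.02,0.73,0.45,0,0.04,0,1],[-0.01,0.73,0.45,0,0.04,0.01,1]]]
[[[-0.02,0.73,0.45,-0.01,0.04,0,1],[-0.02,0.73,0.46,0,0.04,0,1],[-0.02,0.73,0.45,0,0.04,0,1],[-0.03,0.73,0.45,0,0.04,0,1],[-0.02,0.72,0.46,-0.01,0.05,0,1]]]
[[[-0.03,0.73,0.45,0,0.04,0,1],[-0.03,0.73,0.45,0,0.04,0,1],[-0.03,0.73,0.46,0,0.04,0,1],[0,0,0.67,0,0,0,1],[0,0,0.68,0,0,0,1]]]
[[[0,0,0.67,0,0,0,1],[0,0,0.67,0,0,0,1],[0,0,0.67,0,0,0,1],[0,0,0,0,0,0,1],[0,0,0,0,0,0,1]]]
end [ 0.5221 -0.2775  0.0791] [-3.141e+00 -1.000e-03 -1.000e-03]
```

Request:
jog_arm(increments=[[[-0.01,0.73,0.45,0,0.04,0,1],[-0.01,0.73,0.45,0,0.04,0,1],[-0.01,0.73,0.46,0,0.04,0,1],[-0.02,0.73,0.45,0,0.04,0,1],[-0.01,0.73,0.45,0,0.04,0,1]]])

```text
time: 6.87
tool_pos: [0.5351, -0.1073, 0.2887]
tcp_rot: [-3.141, -0.001, 0.051]
wrist_force: [-0.2, 0.9, 0.3]
width: 1.0
grip_force: 0.0
```

Request:
jog_arm(increments=[[[-0.02,0.73,0.45,0,0.04,0,1],[-0.02,0.73,0.46,0,0.04,0,1],[-0.02,0.73,0.45,0,0.04,0,1],[-0.03,0.73,0.45,0,0.04,0,1],[-0.02,0.72,0.46,0,0.05,0,1]]])

```text
time: 7.28
tool_pos: [0.5303, -0.2169, 0.2206]
tcp_rot: [3.141, -0.0, -0.016]
wrist_force: [0.2, -0.8, 0.5]
width: 0.995
grip_force: 0.0
```

Request:
jog_arm(increments=[[[-0.03,0.73,0.45,0,0.04,0,1],[-0.03,0.73,0.45,0,0.04,0,1],[-0.03,0.73,0.46,0,0.04,0,1],[0,0,0,0,0,0,1],[0,0,0,0,0,0,1]]])

```text
time: 7.7
tool_pos: [0.5267, -0.282, 0.1791]
tcp_rot: [-3.14, 0.004, 0.001]
wrist_force: [-0.2, 0.8, 0.6]
width: 1.004
grip_force: 0.0
```

Request:
jog_arm(increments=[[[-0.16,-0.15,0,0,0,0,1],[0,0,0.85,0,0,0,1],[0,0,0.85,0,0,0,1],[0,0,0.85,0,0,0,1],[0,0,0.4,0,0,0,1]]])

```text
time: 8.12
tool_pos: [0.5218, -0.2748, 0.0894]
tcp_rot: [-3.14, -0.002, 0.002]
wrist_force: [-0.2, -0.6, 0.1]
width: 1.0
grip_force: 0.0
```

Request:
jog_arm(increments=[[[0,0,0.39,0,0,0,1],[0,0,0,0,0,0,-1],[0,0,0,0,0,0,-1],[0,0,0,0,0,0,-1],[0,0,0,0,0,0,-1]]], force=40)

```text
time: 8.53
tool_pos: [0.5243, -0.2776, 0.0812]
tcp_rot: [3.14, 0.0, 0.006]
wrist_force: [-0.0, -0.4, -0.3]
width: 0.731
grip_force: 43.6
```

Request:
jog_arm(increments=[[[0,0,0,0,0,0,-1],[0,0,0,0,0,0,-1],[0,0,0,0,0,0,-1],[0,0,-0.3,0,0,0,-1],[0,0,-0.3,0,0,0,-1]]])

```text
time: 8.95
tool_pos: [0.5224, -0.2768, 0.0974]
tcp_rot: [-3.141, -0.0, 0.001]
wrist_force: [-0.4, -0.1, -1.6]
width: 0.728
grip_force: 44.0
```

Request:
jog_arm(increments=[[[0,0,-0.9,0,0,0,-1],[0,0,-0.9,0,0,0,-1],[0,0,-0.9,0,0,0,-1],[0,0,-0.7,0,0,0,-1],[0,0,-0.5,0,0,0,-1]]])

```text
time: 9.37
tool_pos: [0.5238, -0.2777, 0.2184]
tcp_rot: [3.139, 0.0, 0.008]
wrist_force: [0.4, -0.1, -0.9]
width: 0.729
grip_force: 44.1
```

```bash
python3 - <<'E'
from h import *
s=read_state();print(s['tool_pos'],s['tcp_rot'],s['width'])
im,W=cloud('top');ims,Ws=cloud('side');cv2.imwrite('pics/t4.png',im);cv2.imwrite('pics/s4.png',ims)
g=np.zeros((420,560),bool);g[125:265,245:330]=1
Z=W[...,2]
def rect(P,n):
    r=cv2.minAreaRect((P[:,:2]*1000).astype(np.float32));print(n,len(P),r)
rect(W[g&(Z>.006)&(Z<.2)],'all')
a=np.radians(-8.83);u=np.array([np.cos(a),np.sin(a)]);v=np.array([-u[1],u[0]]);o=np.array([.584,-.061])
for n,X in(('top',W),('side',Ws)):
    D=X[...,:2]-o;x=D@u;y=D@v;z=X[...,2]
    near=(abs(x)<.14)&(abs(y)<.06)
    def st(m,l):
        m=m&near
        if m.sum()>5: print(n,l,m.sum(),'x',np.percentile(x[m],[2,50,98]).round(4),'y',np.percentile(y[m],[2,50,98]).round(4),'z',np.percentile(z[m],[2,50,98]).round(4))
    st((abs(z-.030)<.004)&(x>-.02),'bed')
    st((abs(z-.054)<.004)&(x>-.03)&(x<.06),'jaw')
    st((abs(z-.053)<.004)&(x>.06),'anvil')
    st((abs(z-.012)<.003),'plate')
    st((z>.095)&(z<.14),'knobtop')
E
```

```text
[ 0.52381476 -0.27768963  0.21836293] [3.13929653e+00 5.85012953e-05 7.62481370e-03] 0.728616159496529
all 5841 ((597.3062744140625, -63.04669952392578), (178.20523071289062, 298.548828125), 88.64263153076172)
top bed 1054 x [-0.0171  0.0477  0.105 ] y [-0.0254  0.0003  0.0262] z [0.0269 0.0304 0.0336]
top jaw 220 x [-0.027   0.0023  0.0118] y [-0.0232  0.0004  0.0241] z [0.0503 0.0536 0.0572]
top anvil 247 x [0.0866 0.1084 0.1195] y [-0.0249 -0.0002  0.0258] z [0.0493 0.0527 0.056 ]
top plate 2405 x [-0.1223  0.0008  0.1189] y [-0.0532 -0.006   0.0537] z [0.0093 0.0122 0.0148]
top knobtop 432 x [-0.1189 -0.0982 -0.0747] y [-0.0186  0.0004  0.0195] z [0.0966 0.111  0.1201]
side bed 691 x [-0.0165  0.0548  0.1109] y [-0.0229  0.01    0.0323] z [0.0268 0.0302 0.0332]
side jaw 167 x [-0.0271  0.0033  0.0137] y [-0.0207  0.0031  0.027 ] z [0.0502 0.0537 0.0561]
side anvil 173 x [0.0875 0.1086 0.1211] y [-0.0227  0.0048  0.0288] z [0.0493 0.0523 0.0547]
side plate 1440 x [-0.1216 -0.0204  0.1132] y [-0.0488  0.0385  0.0565] z [0.0094 0.012  0.0145]
side knobtop 388 x [-0.1183 -0.1015 -0.0792] y [-0.013   0.01    0.0227] z [0.0962 0.1092 0.1192]
```

View pics/s4.png

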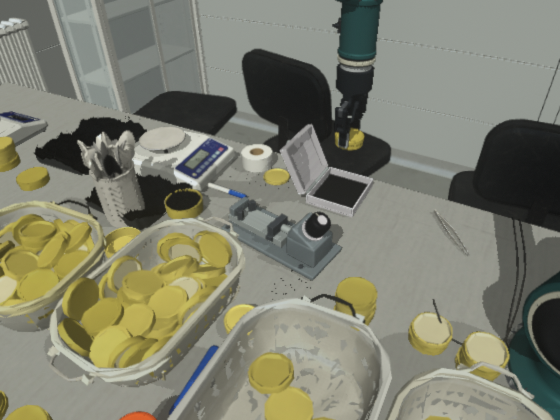

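The side view shows the tin level in the gripper at (350,138), the case open and the gauge undisturbed.

```bash
python3 - <<'E'
from plan import *
plan([((.6374,-.0693,.20),rot(-.154),-1,10)])
E
```

```text
[[[0.37,-0.7,0.06,0,-0.01,0.15,-1],[0.37,-0.7,0.07,0.01,-0.01,0.14,-1],[0.35,-0.71,0.06,0,0,0.15,-1],[0.34,-0.71,0.07,0,-0.01,0.15,-1],[0.34,-0.72,0.06,0.01,-0.01,0.15,-1]]]
[[[0.32,-0.72,0.06,0,-0.01,0.14,-1],[0.3,-0.73,0.07,0,-0.01,0.15,-1],[0.3,-0.73,0.06,0.01,0,0.15,-1],[0.29,-0.74,0.07,0,-0.01,0.14,-1],[0.27,-0.74,0.06,0,-0.01,0.15,-1]]]
end [ 0.6373 -0.0694  0.2   ] [ 3.132 -0.241 -0.   ]
```

Request:
jog_arm(increments=[[[0.37,-0.7,0.06,0,0,0.15,-1],[0.37,-0.7,0.07,0,0,0.14,-1],[0.35,-0.71,0.06,0,0,0.15,-1],[0.34,-0.71,0.07,0,0,0.15,-1],[0.34,-0.72,0.06,0,0,0.15,-1]]])

```text
time: 9.88
tool_pos: [0.5787, -0.1714, 0.2034]
tcp_rot: [-3.139, 0.123, 0.002]
wrist_force: [-0.1, -0.1, -0.8]
width: 0.728
grip_force: 44.1
```

Request:
jog_arm(increments=[[[0.32,-0.72,0.06,0,0,0.14,-1],[0.3,-0.73,0.07,0,0,0.15,-1],[0.3,-0.73,0.06,0,0,0.15,-1],[0.29,-0.74,0.07,0,0,0.14,-1],[0.27,-0.74,0.06,0,0,0.15,-1]]])

```text
time: 10.3
tool_pos: [0.6347, -0.0669, 0.1937]
tcp_rot: [-3.132, 0.243, 0.002]
wrist_force: [0.6, -0.6, -0.5]
width: 0.727
grip_force: 44.1
```

Request:
jog_arm(increments=[[[0,0,0.5,0,0,0,-1],[0,0,0.5,0,0,0,-1],[0,0,0.3,0,0,0,-1],[0,0,0,0,0,0,-1],[0,0,0,0,0,0,-1]]])

```text
time: 10.72
tool_pos: [0.6341, -0.0682, 0.1548]
tcp_rot: [-3.132, 0.242, 0.003]
wrist_force: [0.7, 1.1, -1.5]
width: 0.732
grip_force: 44.1
```

```bash
python3 - <<'E'
from plan import *
s=read_state();print(s['tool_pos'],s['tcp_rot'])
plan([((.6374,-.0693,.107),rot(-.154),-1,5)])
E
```

```text
[ 0.63412586 -0.06823414  0.15484669] [-3.13198533  0.24192598  0.00333041]
[[[0.02,0,0.32,0,0,0,-1],[0.03,0.01,0.32,0,0.01,0,-1],[0.02,0,0.32,0,0,0,-1],[0.02,0,0.32,0,0.01,0,-1],[0.03,0.01,0.31,0,0,0,-1]]]
end [ 0.6375 -0.0694  0.1071] [-3.132  0.242  0.   ]
```

Request:
jog_arm(increments=[[[0.02,0,0.32,0,0,0,-1],[0.03,0.01,0.32,0,0,0,-1],[0.02,0,0.32,0,0,0,-1],[0.02,0,0.32,0,0,0,-1],[0.03,0.01,0.31,0,0,0,-1]]])

```text
time: 11.13
tool_pos: [0.6385, -0.0694, 0.1075]
tcp_rot: [-3.132, 0.242, -0.001]
wrist_force: [-0.4, -1.0, -0.7]
width: 0.729
grip_force: 44.1
```

Request:
jog_arm(increments=[[[0,0,0.03,0,0,0,-1],[0,0,0.03,0,0,0,-1],[0,0,0,0,0,0,-1],[0,0,0,0,0,0,-1],[0,0,0,0,0,0,-1]]])

```text
time: 11.55
tool_pos: [0.6393, -0.0693, 0.1076]
tcp_rot: [-3.132, 0.241, -0.004]
wrist_force: [0.7, -0.8, -0.9]
width: 0.725
grip_force: 44.1
```

Request:
jog_arm(increments=[[[0,0,0.03,0,0,0,-1],[0,0,0.03,0,0,0,-1],[0,0,0,0,0,0,-1],[0,0,0,0,0,0,-1],[0,0,0,0,0,0,-1]]])

```text
time: 11.97
tool_pos: [0.6388, -0.0693, 0.1052]
tcp_rot: [-3.132, 0.241, -0.002]
wrist_force: [-0.5, 0.6, -0.5]
width: 0.733
grip_force: 44.1
```

```bash
python3 - <<'E'
from h import *
s=read_state();print(s['tool_pos'],s['wrist_force'])
im,W=cloud('side')
hsv=cv2.cvtColor(im,cv2.COLOR_BGR2HSV)
m=cv2.inRange(hsv,(18,90,60),(38,255,255))>0
D=W[...,:2]-np.array([.637,-.069])
P=W[m&(np.hypot(*np.moveaxis(D,2,0))<.05)]
P=P[P[:,2]>.02];print(len(P),np.percentile(P,[2,50,98],axis=0).round(4))
s=read_state();print(s['tool_pos'],s['wrist_force'])
E
```

```text
[ 0.63879936 -0.06927432  0.10517101] [-0.5228103   0.57700947 -0.53048283]
456 [[ 0.6068 -0.0973  0.0328]
 [ 0.6271 -0.0648  0.0511]
 [ 0.6566 -0.0374  0.0535]]
[ 0.63876908 -0.06926983  0.10510632] [ 0.0043951   0.02429871 -0.52354075]
```

Request:
jog_arm(increments=[[[0,0,0.03,0,0,0,-1],[0,0,0,0,0,0,-1],[0,0,0.02,0,0,0,-1],[0,0,0,0,0,0,-1],[0,0,0,0,0,0,-1]]])

```text
time: 12.43
tool_pos: [0.6389, -0.0693, 0.1045]
tcp_rot: [-3.132, 0.241, -0.002]
wrist_force: [-2.1, 0.1, 5.1]
width: 0.726
grip_force: 44.7
```

Request:
jog_arm(increments=[[[0,0,-0.02,0,0,0,-1],[0,0,0,0,0,0,0.7],[0,0,0,0,0,0,1],[0,0,0,0,0,0,1],[0,0,0,0,0,0,1]]])

```text
time: 12.85
tool_pos: [0.6387, -0.0693, 0.1039]
tcp_rot: [-3.132, 0.241, -0.001]
wrist_force: [-0.1, -0.3, 0.0]
width: 1.001
grip_force: 0.0
```

Request:
jog_arm(increments=[[[0,0,-0.4,0,0,0,1],[0,0,-0.8,0,0,0,1],[0,0,-0.9,0,0,0,1],[0,0,-0.9,0,0,0,1],[0,0,-0.9,0,0,0,1]]])

```text
time: 13.27
tool_pos: [0.6386, -0.0693, 0.2232]
tcp_rot: [-3.132, 0.241, -0.002]
wrist_force: [-0.2, 0.4, 0.6]
width: 1.004
grip_force: 0.0
```

```bash
python3 - <<'E'
from h import *
s=read_state();print(s['tool_pos'],s['q'])
im,W=cloud('side');cv2.imwrite('pics/s5.png',cv2.resize(im[170:290,210:370],(800,600)))
a=np.radians(-8.83);u=np.array([np.cos(a),np.sin(a)]);v=np.array([-u[1],u[0]]);o=np.array([.584,-.061])
hsv=cv2.cvtColor(im,cv2.COLOR_BGR2HSV);m=cv2.inRange(hsv,(18,90,60),(38,255,255))>0
D=W[...,:2]-o;x=D@u;y=D@v;z=W[...,2]
k=m&(abs(x-.055)<.05)&(abs(y)<.05)&(z>.047)
c=np.c_[x[k],y[k]]*1000;print(k.sum(),cv2.minEnclosingCircle(c.astype(np.float32)),np.percentile(z[k],[5,50,95]),c.mean(0))
A=np.c_[x[k],y[k],np.ones(k.sum())];print('plane',np.linalg.lstsq(A,z[k],rcond=None)[0])
E
```

```text
[ 0.63855885 -0.06925465  0.22315234] [-1.46873059e-01  2.61799167e-01  1.76010469e+00  1.66671072e-04
  1.11840213e+00  1.57766116e+00]
500 ((50.5846061706543, 6.769740104675293), 39.88507843017578) [0.0483351  0.05076612 0.05249415] [53.97615968  3.4698082 ]
plane [ 0.00303631 -0.00848233  0.05055647]
```

View pics/s5.png

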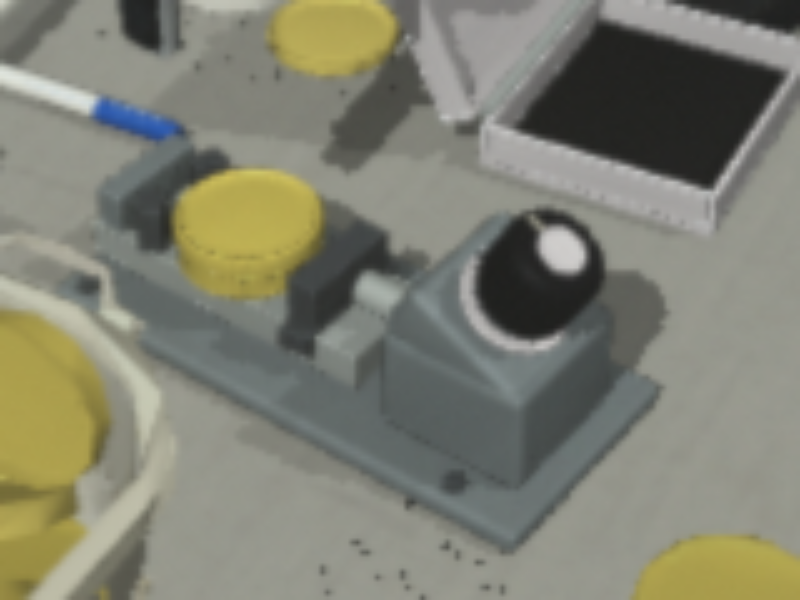

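```bash
python3 - <<'E'
from h import *
a=np.radians(-8.83);u=np.array([np.cos(a),np.sin(a)]);v=np.array([-u[1],u[0]]);o=np.array([.584,-.061])
im,W=cloud('side')
D=W[...,:2]-o;x=D@u;y=D@v;z=W[...,2]
s=-.5*x+.866*z; e=.866*x+.5*z
k=(x>-.14)&(x<-.05)&(abs(y)<.035)&(z>.06)&(z<.15)
print(np.histogram(s[k],bins=np.arange(.09,.17,.004)))
S=np.percentile(s[k],99)
for lo,hi in((S-.006,S+.01),(S-.03,S-.006)):
    t=k&(s>lo)&(s<hi);P=np.c_[e[t],y[t]]*1000
    print(S,t.sum(),np.median(s[t]),cv2.minEnclosingCircle(P.astype(np.float32)),np.percentile(P,[2,50,98],axis=0))
E
```

```text
(array([ 19,  17,  32, 178, 233,  36,  17,  29,  28,  28,  34,  26,  39,
        57, 221,  19,   0,   0,   0,   0]), array([0.09 , 0.094, 0.098, 0.102, 0.106, 0.11 , 0.114, 0.118, 0.122,
       0.126, 0.13 , 0.134, 0.138, 0.142, 0.146, 0.15 , 0.154, 0.158,
       0.162, 0.166, 0.17 ]))
0.15018857242454553 274 0.1481072509776109 ((-34.085933685302734, 3.2090113162994385), 20.55492401123047) [[-51.30761221 -13.36830945]
 [-34.29431977   5.23655055]
 [-16.4089555   21.13997368]]
0.15018857242454553 193 0.13316953798438036 ((-33.7479362487793, 2.766908884048462), 22.328947067260742) [[-55.26256799  -1.94502663]
 [-35.57603852  19.1120073 ]
 [-13.63450575  23.75198978]]
```

The tin lies flat on the bed between anvil and jaw (crop (248,230)), jaw still back; the knob is at crop (540,275). Next, the knob.

```bash
cat > knob.py <<'E'
from plan import *
yaw=-.154;u=np.array([np.cos(yaw),np.sin(yaw),0]);n=-.5*u+[0,0,.866]
grip=np.array([.4883,-.0461,.0988]); T=grip+.057*n
def KR(phi,tilt=np.pi/6): return Ro.from_euler('z',yaw)*Ro.from_euler('y',-tilt)*Ro.from_euler('x',np.pi)*Ro.from_euler('z',phi)
E
python3 - <<'E'
from knob import *
p=read_state()['tool_pos'];A=T+[0,0,.09];N=35;print(T,A)
plan([(p+(A-p)*i/N,KR(-np.pi*i/N,np.pi/6*i/N),1,1) for i in range(1,N+1)])
E
```

```text
[ 0.46013729 -0.04172833  0.148162  ] [ 0.46013729 -0.04172833  0.238162  ]
[[[-0.18,0,-0.01,0,0.02,-0.86,1],[-0.17,-0.02,-0.01,-0.02,0.14,-0.85,1],[-0.17,-0.03,-0.02,-0.03,0.14,-0.86,1],[-0.17,-0.04,-0.01,-0.05,0.14,-0.86,1],[-0.16,-0.06,-0.02,-0.05,0.13,-0.85,1]]]
[[[-0.16,-0.08,-0.03,-0.07,0.12,-0.86,1],[-0.15,-0.09,-0.02,-0.08,0.12,-0.86,1],[-0.14,-0.1,-0.03,-0.09,0.11,-0.86,1],[-0.13,-0.11,-0.03,-0.1,0.11,-0.85,1],[-0.12,-0.13,-0.03,-0.11,0.09,-0.86,1]]]
[[[-0.11,-0.13,-0.03,-0.11,0.09,-0.86,1],[-0.09,-0.15,-0.04,-0.13,0.07,-0.85,1],[-0.08,-0.15,-0.04,-0.12,0.06,-0.86,1],[-0.07,-0.15,-0.04,-0.14,0.05,-0.86,1],[-0.05,-0.17,-0.05,-0.14,0.04,-0.86,1]]]
[[[-0.04,-0.16,-0.05,-0.14,0.03,-0.85,1],[-0.02,-0.17,-0.05,-0.14,0.01,-0.86,1],[-0.01,-0.17,-0.05,-0.14,0,-0.86,1],[0,-0.16,-0.06,-0.14,-0.01,-0.85,1],[0.03,-0.17,-0.05,-0.14,-0.03,-0.86,1]]]
[[[0.03,-0.16,-0.06,-0.14,-0.04,-0.86,1],[0.05,-0.15,-0.07,-0.14,-0.05,-0.86,1],[0.07,-0.15,-0.06,-0.12,-0.06,-0.85,1],[0.07,-0.15,-0.07,-0.13,-0.07,-0.86,1],[0.09,-0.13,-0.07,-0.11,-0.09,-0.86,1]]]
[[[0.1,-0.12,-0.07,-0.11,-0.09,-0.85,1],[0.11,-0.12,-0.08,-0.1,-0.11,-0.86,1],[0.12,-0.1,-0.07,-0.09,-0.11,-0.86,1],[0.13,-0.1,-0.08,-0.08,-0.12,-0.86,1],[0.13,-0.08,-0.09,-0.06,-0.12,-0.85,1]]]
[[[0.14,-0.06,-0.08,-0.06,-0.13,-0.86,1],[0.14,-0.06,-0.09,-0.04,-0.14,-0.86,1],[0.15,-0.04,-0.09,-0.04,-0.14,-0.85,1],[0.15,-0.02,-0.09,-0.02,-0.14,-0.86,1],[0.14,-0.02,-0.09,0,-0.14,-0.86,1]]]
end [ 0.4602 -0.0418  0.2382] [ 0.201  2.612 -0.054]
```

Request:
jog_arm(increments=[[[-0.18,0,-0.01,0,0.02,-0.86,1],[-0.17,-0.02,-0.01,-0.02,0.14,-0.85,1],[-0.17,-0.03,-0.02,-0.03,0.14,-0.86,1],[-0.17,-0.04,-0.01,-0.05,0.14,-0.86,1],[-0.16,-0.06,-0.02,-0.05,0.13,-0.85,1]]])

```text
time: 13.78
tool_pos: [0.6123, -0.0653, 0.2227]
tcp_rot: [3.087, 0.465, 0.095]
wrist_force: [0.3, 0.2, -0.1]
width: 1.002
grip_force: 0.0
```

Request:
jog_arm(increments=[[[-0.16,-0.08,-0.03,-0.07,0.12,-0.86,1],[-0.15,-0.09,-0.02,-0.08,0.12,-0.86,1],[-0.14,-0.1,-0.03,-0.09,0.11,-0.86,1],[-0.13,-0.11,-0.03,-0.1,0.11,-0.85,1],[-0.12,-0.13,-0.03,-0.11,0.09,-0.86,1]]])

```text
time: 14.2
tool_pos: [0.5862, -0.0612, 0.2246]
tcp_rot: [2.854, 1.12, 0.183]
wrist_force: [0.7, 0.1, 0.7]
width: 1.001
grip_force: 0.0
```

Request:
jog_arm(increments=[[[-0.11,-0.13,-0.03,-0.11,0.09,-0.86,1],[-0.09,-0.15,-0.04,-0.13,0.07,-0.85,1],[-0.08,-0.15,-0.04,-0.12,0.06,-0.86,1],[-0.07,-0.15,-0.04,-0.14,0.05,-0.86,1],[-0.05,-0.17,-0.05,-0.14,0.04,-0.86,1]]])

```text
time: 14.62
tool_pos: [0.5601, -0.0571, 0.2261]
tcp_rot: [2.467, 1.683, 0.233]
wrist_force: [0.2, -0.2, 0.7]
width: 0.997
grip_force: 0.0
```

Request:
jog_arm(increments=[[[-0.04,-0.16,-0.05,-0.14,0.03,-0.85,1],[-0.02,-0.17,-0.05,-0.14,0.01,-0.86,1],[-0.01,-0.17,-0.05,-0.14,0,-0.86,1],[0,-0.16,-0.06,-0.14,-0.01,-0.85,1],[0.03,-0.17,-0.05,-0.14,-0.03,-0.86,1]]])

```text
time: 15.03
tool_pos: [0.5342, -0.0531, 0.2278]
tcp_rot: [1.968, 2.121, 0.234]
wrist_force: [0.2, -0.3, 0.1]
width: 1.001
grip_force: 0.0
```

Request:
jog_arm(increments=[[[0.03,-0.16,-0.06,-0.14,-0.04,-0.86,1],[0.05,-0.15,-0.07,-0.14,-0.05,-0.86,1],[0.07,-0.15,-0.06,-0.12,-0.06,-0.85,1],[0.07,-0.15,-0.07,-0.13,-0.07,-0.86,1],[0.09,-0.13,-0.07,-0.11,-0.09,-0.86,1]]])

```text
time: 15.45
tool_pos: [0.5082, -0.0493, 0.2295]
tcp_rot: [1.398, 2.423, 0.185]
wrist_force: [-0.1, 0.8, 0.4]
width: 1.001
grip_force: 0.0
```

Request:
jog_arm(increments=[[[0.1,-0.12,-0.07,-0.11,-0.09,-0.85,1],[0.11,-0.12,-0.08,-0.1,-0.11,-0.86,1],[0.12,-0.1,-0.07,-0.09,-0.11,-0.86,1],[0.13,-0.1,-0.08,-0.08,-0.12,-0.86,1],[0.13,-0.08,-0.09,-0.06,-0.12,-0.85,1]]])

```text
time: 15.87
tool_pos: [0.4819, -0.0452, 0.2311]
tcp_rot: [0.799, 2.588, 0.086]
wrist_force: [-0.1, -0.8, 0.1]
width: 0.996
grip_force: 0.0
```

Request:
jog_arm(increments=[[[0.14,-0.06,-0.08,-0.06,-0.13,-0.86,1],[0.14,-0.06,-0.09,-0.04,-0.14,-0.86,1],[0.15,-0.04,-0.09,-0.04,-0.14,-0.85,1],[0.15,-0.02,-0.09,-0.02,-0.14,-0.86,1],[0.14,-0.02,-0.09,0,-0.14,-0.86,1]]])

```text
time: 16.28
tool_pos: [0.4562, -0.0412, 0.2328]
tcp_rot: [0.196, 2.624, -0.055]
wrist_force: [-0.5, 0.1, -0.9]
width: 1.002
grip_force: 0.0
```

```bash
python3 - <<'E'
from knob import *
s=read_state();R=Ro.from_rotvec(s['tcp_rot']);print(s['tool_pos'],s['q'],(R.inv()*KR(-np.pi)).as_rotvec())
plan([(T,KR(-np.pi),1,5)])
E
```

```text
[ 0.45619526 -0.04123634  0.23275835] [-0.14032506 -0.36179737  2.40334643 -0.01261165  0.58828034 -1.55300509] [-0.00027369 -0.01175597  0.00462483]
[[[0.25,0,0.5,0,-0.02,0.01,1],[0.26,0,0.51,0,-0.02,0.01,1],[0.25,0.01,0.5,0,-0.03,0.01,1],[0.26,0,0.51,0,-0.02,0.01,1],[0.26,0,0.5,0,-0.02,0,1]]]
end [ 0.4601 -0.0417  0.1481] [ 0.201  2.612 -0.054]
```

Request:
jog_arm(increments=[[[0.25,0,0.5,0,-0.02,0,1],[0.26,0,0.5,0,-0.02,0,1],[0.25,0,0.5,0,-0.03,0,1],[0.26,0,0.5,0,-0.02,0,1],[0.26,0,0.5,0,-0.02,0,1]]])

```text
time: 16.7
tool_pos: [0.4602, -0.0419, 0.1482]
tcp_rot: [0.201, 2.611, -0.054]
wrist_force: [0.9, 0.3, 0.0]
width: 0.993
grip_force: 0.0
```

```bash
python3 - <<'E'
from knob import *
for i in range(3):
    s=read_state();R=Ro.from_rotvec(s['tcp_rot']);print(s['tool_pos'],s['q'],s['wrist_force'],(R.inv()*KR(-np.pi)).as_rotvec(),R.inv().apply(T-s['tool_pos']))
    im,W=cloud('side')
cv2.imwrite('pics/s6.png',cv2.resize(im[150:300,220:420],(800,600)))
E
```

```text
[ 0.46020843 -0.04190829  0.1482108 ] [-0.14051632 -0.21291096  2.48362761 -0.02072984  0.3473326  -1.53985137] [0.86563718 0.2708523  0.02761806] [-3.13480916e-04  5.63933699e-05  2.24327668e-04] [ 1.09157341e-04  1.66939600e-04 -6.75011641e-06]
[ 0.45763134 -0.04157058  0.14424965] [-0.14056114 -0.20890173  2.48757478 -0.0208458   0.34642777 -1.53969984] [-2.15750477  0.27824816 -2.33067546] [-0.00043915 -0.00699367  0.00019807] [-0.00410665  0.00022675 -0.00216682]
[ 0.45768107 -0.04156266  0.14522518] [-0.14051768 -0.21059453  2.48633503 -0.02068886  0.35012914 -1.53992602] [-0.1241416  -0.3306067  -0.35370975] [-0.00044495 -0.00776264  0.0002936 ] [-0.00358211  0.00021141 -0.00134502]
```

View pics/s6.png

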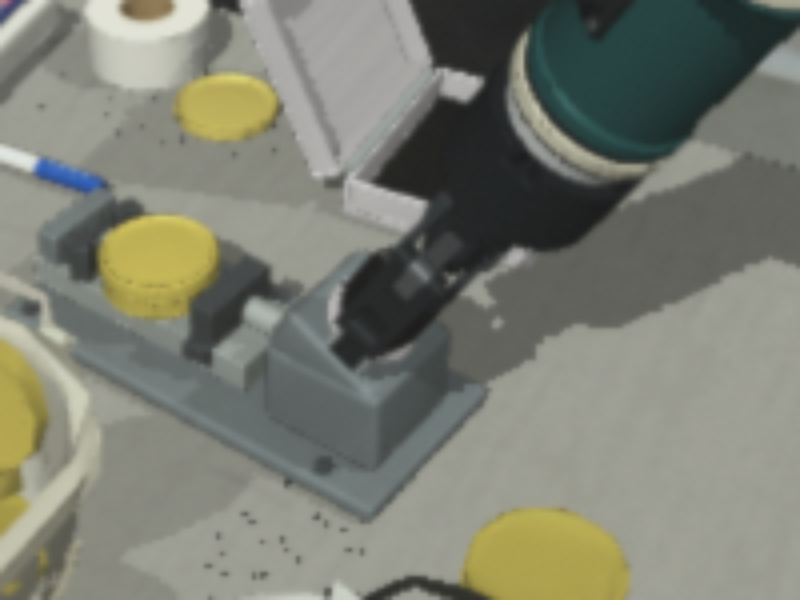

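The fingers straddle the knob (crop (390,310)) without touching it, and the tin is undisturbed. I back-rotate open by 0.5 rad for range, then grip.

Request:
jog_arm(increments=[[[-0.12,0,-0.04,0,-0.07,0,1],[0,0,0,0,0,-1,1],[0,0,0,0,0,-1,1],[0,0,0,0,0,-1,1],[0,0,0,0,0,-1,1]]])

```text
time: 17.27
tool_pos: [0.4644, -0.0425, 0.154]
tcp_rot: [-0.353, 2.598, -0.205]
wrist_force: [0.3, -0.0, 0.4]
width: 0.997
grip_force: 0.0
```

Request:
jog_arm(increments=[[[0,0,0,0,0,-1,1],[0,0,0,0,0,0,1],[0,0,0,0,0,0,1],[0,0,0,0,0,0,1],[0,0,0,0,0,0,1]]])

```text
time: 17.68
tool_pos: [0.4633, -0.0424, 0.1522]
tcp_rot: [-0.481, 2.586, -0.238]
wrist_force: [-0.5, -0.1, -0.0]
width: 0.998
grip_force: 0.0
```

```bash
python3 - <<'E'
from knob import *
s=read_state();R=Ro.from_rotvec(s['tcp_rot']);Q=KR(-np.pi-np.radians(30));print(s['tool_pos'],s['q'],s['wrist_force'],(R.inv()*Q).as_rotvec(),R.inv().apply(T-s['tool_pos'])/.03)
E
```

```text
[ 0.46331718 -0.04236847  0.15219674] [-0.140514   -0.21579312  2.47915237 -0.02099576  0.34667666 -2.06152495] [-0.48963503 -0.10180833 -0.01876583] [-0.00428742  0.00684518 -0.00149973] [0.13738456 0.08463419 0.06116397]
```

Request:
jog_arm(increments=[[[0.1,0.06,0.04,-0.03,0.05,0,1],[0,0,0,0,0,0,-1],[0,0,0,0,0,0,-1],[0,0,0,0,0,0,-1],[0,0,0,0,0,0,-1]]], force=60)

```text
time: 18.1
tool_pos: [0.4602, -0.0414, 0.1484]
tcp_rot: [-0.484, 2.594, -0.234]
wrist_force: [-21.7, 21.9, 30.1]
width: 0.461
grip_force: 60.4
```

Request:
jog_arm(increments=[[[0,0,0,0,0,0,-1],[0,0,0,0,0,0,-1],[0,0,0,0,0,0,-1],[0,0,0,0,0,0,-1],[0,0,0,0,0,0,-1]]])

```text
time: 18.52
tool_pos: [0.46, -0.0412, 0.1488]
tcp_rot: [-0.485, 2.593, -0.234]
wrist_force: [-7.9, 6.1, 9.5]
width: 0.46
grip_force: 58.6
```

```bash
python3 - <<'E'
from knob import *
s=read_state();R=Ro.from_rotvec(s['tcp_rot']);Q=KR(-np.pi-np.radians(30));print(s['tool_pos'],s['wrist_force'],s['torque'],(R.inv()*Q).as_rotvec(),R.inv().apply(T-s['tool_pos'])/.03)
E
```

```text
[ 0.46004468 -0.04115126  0.14877112] [-7.87208643  6.11912088  9.48667581] [0.9240391  0.64104598 0.42028015] [ 0.0009957  -0.00014972 -0.00019577] [ 0.01355261 -0.01359681  0.02057289]
```

Request:
jog_arm(increments=[[[0,0,0,0,0,1,-1],[0,0,0,0,0,1,-1],[0,0,0,0,0,1,-1],[0,0,0,0,0,1,-1],[0,0,0,0,0,1,-1]]])

```text
time: 18.93
tool_pos: [0.46, -0.0412, 0.1488]
tcp_rot: [0.207, 2.611, -0.051]
wrist_force: [-9.4, 6.8, 9.2]
width: 0.458
grip_force: 58.6
```

```bash
cat > chk.py <<'E'
from knob import *
s=read_state();R=Ro.from_rotvec(s['tcp_rot']);print('q6',s['q'][5],'F',s['wrist_force'],'Mtool',R.inv().apply(s['torque']),'dpos',R.inv().apply(T-s['tool_pos']))
im,W=cloud('side')
a=np.radians(-8.83);uu=np.array([np.cos(a),np.sin(a)]);v=np.array([-uu[1],uu[0]]);o=np.array([.584,-.061])
D=W[...,:2]-o;x=D@uu;y=D@v;z=W[...,2]
m=(abs(z-.054)<.003)&(x>-.03)&(x<.06)&(abs(y)<.03)
hsv=cv2.cvtColor(im,cv2.COLOR_BGR2HSV);g=cv2.inRange(hsv,(18,90,60),(38,255,255))>0
j=m&~g;k=g&(abs(x-.055)<.05)&(abs(y)<.05)&(z>.04)
print('jaw',np.percentile(x[j],[10,50,95]).round(4),'tin',np.percentile(x[k],[2,50,98]).round(4),np.percentile(z[k],[50]))
E
python3 chk.py
```

```text
q6 -1.5348658915314053 F [-9.37885024  6.78514221  9.21509092] Mtool [-0.83088919  0.79868641 -0.18611985] dpos [ 0.00014634 -0.00053724  0.0006243 ]
jaw [-0.0007  0.0071  0.016 ] tin [0.0238 0.0522 0.0847] [0.05068104]
```

Request:
jog_arm(increments=[[[0,0,0,0,0,1,-1],[0,0,0,0,0,1,-1],[0,0,0,0,0,1,-1],[0,0,0,0,0,1,-1],[0,0,0,0,0,1,-1]]])

```text
time: 19.4
tool_pos: [0.46, -0.0412, 0.1488]
tcp_rot: [0.878, 2.474, 0.131]
wrist_force: [-7.5, 6.3, 10.7]
width: 0.454
grip_force: 58.7
```

Request:
jog_arm(increments=[[[0,0,0,0,0,1,-1],[0,0,0,0,0,1,-1],[0,0,0,0,0,1,-1],[0,0,0,0,0,1,-1],[0,0,0,0,0,1,-1]]])

```text
time: 19.82
tool_pos: [0.46, -0.0413, 0.1487]
tcp_rot: [1.505, 2.186, 0.309]
wrist_force: [-8.2, 6.6, 10.7]
width: 0.46
grip_force: 58.8
```

```bash
python3 chk.py
```

```text
q6 -0.4876463706220631 F [-8.19825634  6.59028017 10.72674636] Mtool [ 0.52586176  1.1366699  -0.14924185] dpos [-0.00035194 -0.00027849  0.00062678]
jaw [0.0067 0.0132 0.0219] tin [0.0264 0.0535 0.0849] [0.0507298]
```

Request:
jog_arm(increments=[[[0,0,0,0,0,1,-1],[0,0,0,0,0,1,-1],[0,0,0,0,0,1,-1],[0,0,0,0,0,1,-1],[0,0,0,0,0,1,-1]]])

```text
time: 20.28
tool_pos: [0.4599, -0.0412, 0.1487]
tcp_rot: [2.06, 1.757, 0.473]
wrist_force: [-8.9, 7.1, 11.0]
width: 0.459
grip_force: 58.8
```

```bash
python3 chk.py
```

```text
q6 0.03593267628307711 F [-8.85568285  7.10093564 10.96569964] Mtool [ 0.96727138  0.77775167 -0.16963359] dpos [-5.11326834e-04  2.30482634e-05  5.99232056e-04]
jaw [0.01   0.0158 0.0245] tin [0.0298 0.0569 0.0877] [0.05081006]
```

Request:
jog_arm(increments=[[[0,0,0,0,0,0.6,-1],[0,0,0,0,0,0.6,-1],[0,0,0,0,0,0.6,-1],[0,0,0,0,0,0.6,-1],[0,0,0,0,0,0.6,-1]]])

```text
time: 20.75
tool_pos: [0.4599, -0.0412, 0.1487]
tcp_rot: [2.344, 1.437, 0.561]
wrist_force: [-8.8, 7.1, 10.1]
width: 0.459
grip_force: 58.9
```

```bash
python3 chk.py
```

```text
q6 0.348028550410163 F [-8.77439686  7.11188866 10.11469162] Mtool [ 1.26692461  0.52508576 -0.08010935] dpos [-0.00048395  0.00021761  0.00060004]
jaw [0.0123 0.0184 0.0264] tin [0.0306 0.0589 0.0896] [0.05090126]
```

Request:
jog_arm(increments=[[[0,0,0,0,0,0.6,-1],[0,0,0,0,0,0.6,-1],[0,0,0,0,0,0.6,-1],[0,0,0,0,0,0.6,-1],[0,0,0,0,0,0.6,-1]]])

```text
time: 21.22
tool_pos: [0.4599, -0.0412, 0.1487]
tcp_rot: [2.586, 1.073, 0.64]
wrist_force: [-9.8, 6.0, 10.3]
width: 0.46
grip_force: 58.9
```

```bash
python3 chk.py
```

```text
q6 0.6618446542872248 F [-9.84295221  6.00035092 10.28996208] Mtool [ 1.48323883  0.15135154 -0.39014906] dpos [-0.00039529  0.00031247  0.00060821]
jaw [0.0131 0.0198 0.0278] tin [0.0317 0.0599 0.0906] [0.0508499]
```

Request:
jog_arm(increments=[[[0,0,0,0,0,0.6,-1],[0,0,0,0,0,0.6,-1],[0,0,0,0,0,0.6,-1],[0,0,0,0,0,0.6,-1],[0,0,0,0,0,0.6,-1]]])

```text
time: 21.68
tool_pos: [0.4599, -0.0411, 0.1487]
tcp_rot: [2.78, 0.668, 0.708]
wrist_force: [-9.7, 8.2, 10.6]
width: 0.46
grip_force: 59.1
```

```bash
python3 chk.py
```

```text
q6 0.9763973556897773 F [-9.70726005  8.18586003 10.6233124 ] Mtool [ 1.40909497 -0.19245837 -0.17460304] dpos [-0.00034592  0.00051735  0.00062134]
jaw [0.013  0.0195 0.0288] tin [0.0321 0.0598 0.0907] [0.05080881]
```

Request:
jog_arm(increments=[[[0,0,0,0,0,0.6,-1],[0,0,0,0,0,0.6,-1],[0,0,0,0,0,0.6,-1],[0,0,0,0,0,0.6,-1],[0,0,0,0,0,0.6,-1]]])

```text
time: 22.15
tool_pos: [0.46, -0.0411, 0.1487]
tcp_rot: [2.916, 0.232, 0.761]
wrist_force: [-8.4, 5.6, 9.2]
width: 0.459
grip_force: 59.0
```

```bash
python3 chk.py
```

```text
q6 1.2899654261792892 F [-8.38036103  5.60699202  9.18293486] Mtool [ 1.32535818 -0.64065226 -0.4344836 ] dpos [-0.00023078  0.00050041  0.00061784]
jaw [0.0135 0.0202 0.0282] tin [0.0319 0.0605 0.0907] [0.05077451]
```

Request:
jog_arm(increments=[[[0,0,0,0,0,1,-1],[0,0,0,0,0,1,-1],[0,0,0,0,0,1,-1],[0,0,0,0,0,1,-1],[0,0,0,0,0,1,-1]]])

```text
time: 22.62
tool_pos: [0.4601, -0.0412, 0.1488]
tcp_rot: [-2.969, 0.551, -0.808]
wrist_force: [-8.3, 5.9, 9.8]
width: 0.459
grip_force: 59.0
```

```bash
python3 chk.py
```

```text
q6 1.8157012725912514 F [-8.28803258  5.87294319  9.76785959] Mtool [ 0.85918283 -1.11696692 -0.51512194] dpos [-7.23145072e-05  5.37495869e-04  6.36775078e-04]
jaw [0.0139 0.0204 0.0287] tin [0.0318 0.0605 0.0904] [0.05088522]
```

Request:
jog_arm(increments=[[[0,0,0,0,0,0,1],[0,0,0,0,0,0,1],[0,0,0,0,0,0,1],[0,0,0,0,0,0,1],[0,0,0,0,0,0,1]]])

```text
time: 23.08
tool_pos: [0.4606, -0.042, 0.1486]
tcp_rot: [-2.971, 0.546, -0.81]
wrist_force: [-0.2, 0.3, 0.6]
width: 0.999
grip_force: 0.0
```

```bash
python3 chk.py; python3 - <<'E'
from knob import *
# back out along the knob axis as far as it goes: mixture of axis retreat and rise
p=read_state()['tool_pos'];R=Ro.from_rotvec(read_state()['tcp_rot'])
plan([(p+.02*n,R,1,2),(p+.02*n+[0,0,.07],R,1,3),(p+[.0,.02,.15],R,1,5)])
E
```

```text
q6 1.8110817102165018 F [-0.23247569  0.29006372  0.62684957] Mtool [-0.05182149 -0.18644513 -0.02003816] dpos [-7.05568270e-04 -4.71611091e-05  1.56371820e-04]
jaw [0.0129 0.0191 0.028 ] tin [0.0324 0.0594 0.0904] [0.05067205]
[[[0,0,-0.33,0,0,0,1],[0,0,-0.34,0,0,0,1],[0.38,-0.08,-0.67,0,0,0,1],[0.38,-0.08,-0.67,0,0,0,1],[0.38,-0.08,-0.68,0,0,0,1]]]
[[[0.22,-0.18,-0.34,0,0,0,1],[0.21,-0.18,-0.34,0,0,0,1],[0.22,-0.18,-0.33,0,0,0,1],[0.22,-0.18,-0.34,0,0,0,1],[0.22,-0.18,-0.34,0,0,0,1]]]
end [ 0.4607 -0.0222  0.2987] [-2.971  0.546 -0.81 ]
```

Request:
jog_arm(increments=[[[0,0,-0.33,0,0,0,1],[0,0,-0.34,0,0,0,1],[0.38,-0.08,-0.67,0,0,0,1],[0.38,-0.08,-0.67,0,0,0,1],[0.38,-0.08,-0.68,0,0,0,1]]])

```text
time: 23.55
tool_pos: [0.4499, -0.0404, 0.2363]
tcp_rot: [-2.972, 0.546, -0.808]
wrist_force: [0.5, 0.7, 0.6]
width: 1.003
grip_force: 0.0
```

Request:
jog_arm(increments=[[[0.22,-0.18,-0.34,0,0,0,1],[0.21,-0.18,-0.34,0,0,0,1],[0.22,-0.18,-0.33,0,0,0,1],[0.22,-0.18,-0.34,0,0,0,1],[0.22,-0.18,-0.34,0,0,0,1]]])

```text
time: 23.97
tool_pos: [0.4606, -0.022, 0.2993]
tcp_rot: [-2.971, 0.546, -0.81]
wrist_force: [0.1, -0.9, 0.4]
width: 1.001
grip_force: 0.0
```

```bash
python3 chk.py; python3 chk.py; python3 -c "
from h import *
im,W=cloud('side');cv2.imwrite('pics/s7.png',cv2.resize(im[140:290,210:410],(800,600)))"
```

```text
q6 1.8873686070219475 F [ 0.14605704 -0.90666488  0.35234939] Mtool [-0.07232346 -0.21475178 -0.01189333] dpos [-0.06776461  0.03435299  0.13213785]
jaw [0.013  0.0193 0.0281] tin [0.0315 0.0597 0.0906] [0.05087606]
q6 1.8879561500640953 F [ 0.91920815 -0.5701728   2.43252602] Mtool [-0.05728057 -0.12705786 -0.02691138] dpos [-0.07158734  0.03583922  0.13385904]
jaw [0.013  0.0195 0.028 ] tin [0.0325 0.0595 0.0907] [0.05085991]
```

View pics/s7.png

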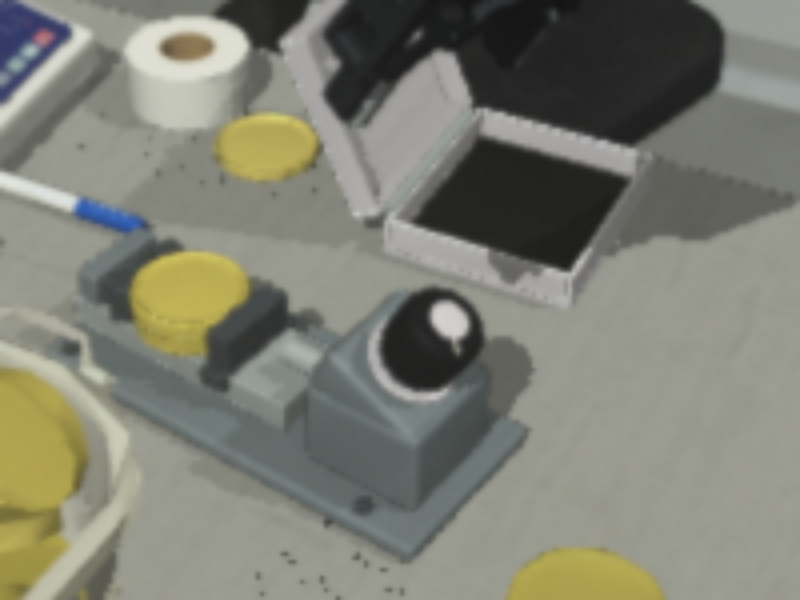

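The tin is clamped flat between jaw and V anvil (crop (190,300)). The knob mark has come round to (455,345), the case is open, and the spare tin is untouched at (267,147). Jaw travel against knob turn gives about 1.3 rad of slip, or about 2.5 clicks.

```bash
python3 -c "
from h import *
print(bot.finish_job())"
```

```text
the job is handed in; nothing more can be done
None
```

The job is handed in at about 24 s: the case is open, the master tin is clamped flat in the gauge, the knob slipped an estimated two to three clicks (worked out from jaw travel, not counted), and the spare tin was left alone.

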